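Find where the filter-drawer shutter binds, then back it off

TASK

One of the two sliding shutters in the drawer, the one with the orange knob, sticks at the brass clip. Slide it along its track up to the clip until you feel its front edge tighten under the brass, then back it off and leave it with about 25 mm of clear track between its front edge and the clip, and let go. Do not shift the shutter with the black knob.

Things in the scene. Friction and masses are not known exactly. Their poses are not given: they have to be found in the camera images.
- orange_knob (a point): Orange upright fin, 14 mm thick along the track, 30 wide, 36 tall, on the middle of an aluminium shutter plate (70 mm along the track, 66 wide). Point: fin's centre line, 10 mm below its top, 26 mm above the plate. y axis: along the track to the clip; the shutter's front edge is 35 mm ahead on +y. It slides level, only along the track, with 1 to 2 N drag, and stays where left.
- clip: Fixed brass strip, 86 mm across the track, 28 along it, bridging the orange shutter's walnut trough; top 3.5 mm above the plate's. Origin: middle of its edge nearest the shutter, at plate-top height; y axis along the track, away from the shutter. The tight spot begins at this edge: resistance to the shutter's front edge grows evenly to about 10 N at 8 mm under the brass.
- black_knob (a point): Grip point of the black knob: fin, shutter and trough like the orange one's, parallel beside it (nearer or farther, centre lines 95 mm apart), without a clip. It slides as easily and must stay where it is.

How it is judged:
By the outcome, as a careful person would: the job done as asked, in the order asked, and still so for the second after the job is handed in, with the robot touching nothing.
It also fails if it takes over 35 s, if anything falls off the work surface, if the arm or the gripper's body presses on something with over 40 N, if the wrist force passes 120 N, or if a joint passes its speed limit or range.

ROBOT

A 6-joint arm with a two-finger parallel gripper is mounted at the origin on the work surface. World frame = base frame: x ahead of the robot, y to its left, z up, the work surface at z = 0. Lengths are in m, angles in rad, forces in N, time in s.
With the tool pointing down it reaches from about 0.35 to 0.775 m from the base axis. Payload 5.5 kg.
Tool frame: the origin (TCP) lies at the very end of the fingers, on their centre line; the grasp point (between the pads) lies 19 mm behind it; x points along the fingers, y is the direction in which the jaws open and shut, and the axes are right-handed (so a half turn about x gives the same grasp; the last joint's range is limited). The gripper opens to 85 mm and grips with 20 to 120 N. Pads are 22 mm wide; open, the fingers measure 114 mm over their backs; the gripper's body (76 mm by 85 mm) begins 54 mm behind the grasp point. The pads swing forward as they close: fully open they stand 13 mm farther back than shut.
Start: joints at [-1.355, 0.313, 0.046, 1.304, 0, 1.431], TCP at [0.2, -0.539, 0.231] pointing down, gripper open.
Joint ranges: [-2.76, 2.76], [-0.86, 1.69], [-1.03, 1.26], [-2.2, 2.34], [-1.47, 1.5], [-3.14, 3.14]. Speed limits (rad/s): [2.57, 2.57, 3.14, 3.14, 3.14, 3.14].

INTERFACE

Orientations are given as a unit quaternion [w, x, y, z].
In Python, from workcell import readout, cams, env, finder gives the robot as it stands.
- The arm moves only by the tool drive_tool, never from a script. Its argument "moves" is a list that holds one entry, the list of rows, each a list of 7 numbers: the shift along the tool's x, y, z in m, then the turn, a rotation vector about the tool's x, y, z in rad, then the closure in counts, from 0 (fully open) to 255 (shut). A call has exactly 5 rows; each row is the pose to reach, as a shift and turn from the pose measured when the call began, along the tool's axes at that moment; what a row does not reach only later rows make up. A row lasts 1/8 s, in which the tool goes at most 62.5 mm and 10.7 degrees, less where a joint would pass 70% of its speed; a pose out of reach is approached as far as the arm can. A call with a gripper value outside its range is refused whole. The fingers move at their own pace and stop on an object; "squeeze" is the grip in N (left out, the last holds). Time passes only in rows, so rows that repeat a pose let the fingers close, or fill a call up. It gives the time, the measured TCP pose, the force and the opening at its end, in the units of the state.
- readout.get_state(): the state, without advancing time (a new reading comes with each control period).
- cams.read_camera(name): name is "scene" or "top" or "wrist"; returns the picture (420x560x3 uint8, blue, green, red); there is no depth.
- cams.camera_params(name): a dict with "mtx" (3x3 intrinsics, pixels), "R" (3x3) and "t" (3): a world point X has camera coordinates R X + t; the wrist camera has in their place "mount" (4x4, takes a point from camera to tool coordinates, whose origin is the TCP and whose axes are the tool frame's). Camera axes: x right, y down, z forward; pixel columns grow to the right and rows downward; lengths in m; the calibration is good to about 2 mm. A picture is of the moment at which its call begins: read the wrist's pose just before it. camera_params takes no time and is no camera call.
- env.hand_in(): hands the job in, once; it reports no verdict.
Trained networks look in the newest picture that a camera, given by its name, has taken for a name from the list of things; names that differ only in an ending like _2 or _b are one class to them, and where a whole thing is asked for, a point or a joint stands for the part that bears it (a point fixed in the world has none). Each returns a list of dicts, best first, with "conf" (0 to 1); they miss things now and then, are a little off and sometimes report something else, mostly with a low value. They report only what shows in the picture. A call takes as long as a camera call.
- finder.regions_of(camera, name): "pixels" (420x560 bool, what is visible of it) and "point" ([column, row] in pixels, amid what is visible of it).
The state is a dict: "clock": time; "joint_pos": joint angles; "qvel": joint speeds; "tau": joint torques, N m; "tcp_pos": TCP position; "orientation": TCP orientation; "wrist_force": force on the tool from outside, world axes, zero at the start; "ft_torque": the same for the moment, N m; "finger_gap": finger opening in m.
Only numpy, scipy, OpenCV 4.12 (cv2) and the standard library are available. Lean on these libraries where they do the work, as an engineer would, in place of code of your own. Each camera call takes 0.05 s, during which the arm holds its last target.

## Working session

There is one attempt and no reset: what is moved stays moved. The work goes in short steps, Python scripts to look and compute and a tool call to move; the robot and the scene stay as the last step left them, time stands still between calls to the robot, and variables do not carry over. Pictures are saved under pics/ and viewed, and the job is handed in when it is done.

Besides the shell and the picture viewer there is one more tool, called after "Emit:" as name(argument=value, ...) on one line, values as JSON. drive_tool: Moves the arm, as the interface text tells. Its arguments: {"type":"object","properties":{"moves":{"type":"array"},"squeeze":{"type":"number"}},"required":["moves"]}

```bash
mkdir -p pics; ls; python3 - <<'E'
from workcell import readout, cams, env, finder
import cv2,numpy as np
np.set_printoptions(precision=4,suppress=True)
print(readout.get_state())
for c in ["scene","top"]:
    im=cams.read_camera(c); cv2.imwrite(f"pics/{c}0.png",im)
    p=cams.camera_params(c); print(c,p)
    for n in ["orange_knob","clip","black_knob"]:
        for r in finder.regions_of(c,n)[:3]:
            ys,xs=np.nonzero(r["pixels"]); print(n,r["conf"],r["point"],xs.min(),xs.max(),ys.min(),ys.max(),len(xs))
E
```

```text
pics
{'clock': 0.0, 'joint_pos': array([-1.3546,  0.314 ,  0.045 ,  1.3036,  0.    ,  1.4312]), 'qvel': array([-0.0002,  0.0002,  0.0006,  0.    ,  0.0002,  0.0005]), 'tau': array([  0.0004, -48.0625,  29.8533,   0.0193,  -0.0002,  -0.    ]), 'tcp_pos': array([ 0.2002, -0.5385,  0.2304]), 'orientation': array([-0.1245, -0.6959, -0.1258,  0.696 ]), 'wrist_force': array([ 0.2815, -1.2207,  0.9124]), 'ft_torque': array([ 0.0019, -0.0048,  0.0326]), 'finger_gap': 0.08512322738993276}
scene {'mtx': array([[443.9823,   0.    , 278.5962],
       [  0.    , 443.9823, 210.4635],
       [  0.    ,   0.    ,   1.    ]]), 'R': array([[ 0.312 ,  0.9499, -0.0201],
       [ 0.5794, -0.207 , -0.7883],
       [-0.753 ,  0.2343, -0.6149]]), 't': array([-0.179 , -0.2424,  1.1479])}
orange_knob 0.92 [239.8, 227.3] 218 262 205 242 1212
clip 0.86 [336.6, 226.6] 323 351 202 243 736
black_knob 0.8 [299.2, 261.8] 273 325 239 281 1578
top {'mtx': array([[450.9929,   0.    , 270.5986],
       [  0.    , 450.9929, 209.2735],
       [  0.    ,   0.    ,   1.    ]]), 'R': array([[ 0.039 , -0.9992, -0.0028],
       [-0.9771, -0.0375, -0.2094],
       [ 0.2091,  0.0109, -0.9778]]), 't': array([-0.0121,  0.5939,  0.6713])}
orange_knob 0.73 [304.0, 263.9] 280 328 239 287 1698
clip 0.64 [209.4, 238.3] 195 224 212 265 874
black_knob 0.82 [268.6, 196.7] 244 292 174 218 1600
```

```bash
python3 -c "
import cv2
for c in ['scene','top']:
    im=cv2.imread(f'pics/{c}0.png')[130:330,150:400] if c=='scene' else cv2.imread('pics/top0.png')[140:340,150:400]
    cv2.imwrite(f'pics/{c}0z.png',cv2.resize(im,None,fx=3,fy=3,interpolation=cv2.INTER_CUBIC))
"
```

```text
(no output)
```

View pics/scene0.png

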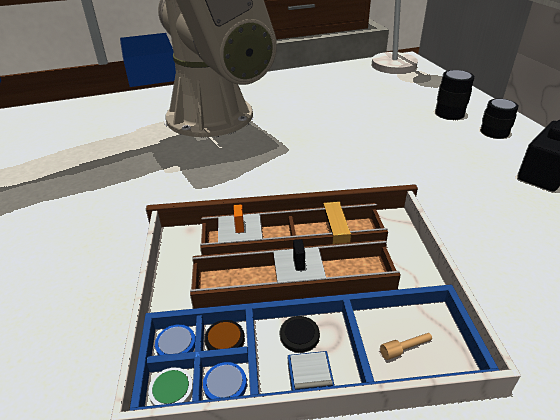

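View pics/top0z.png

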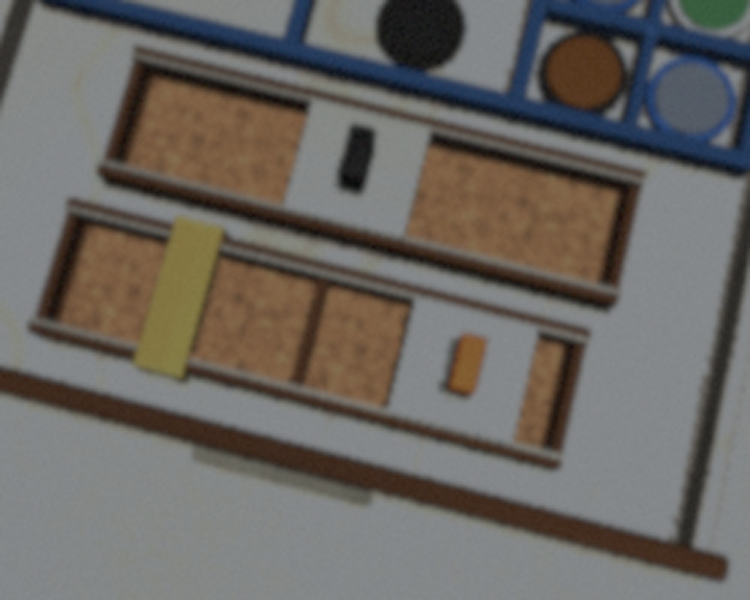

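View pics/scene0z.png

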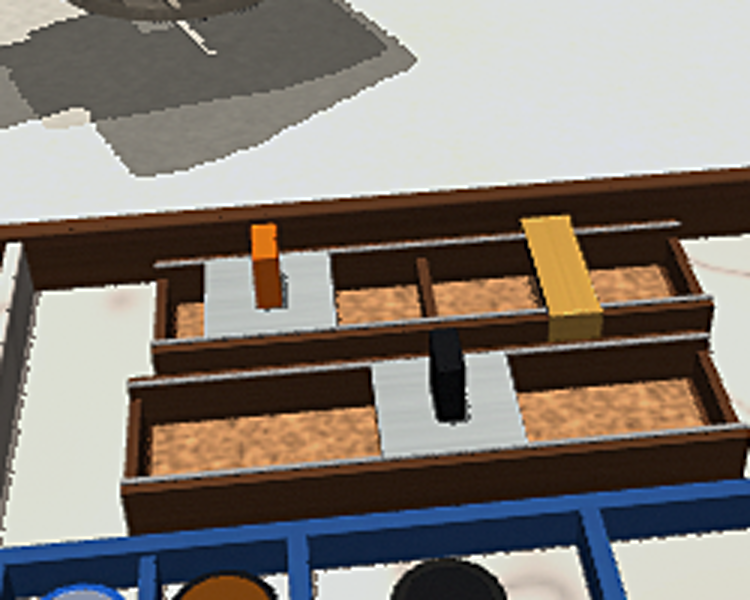

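```bash
cat > fit.py <<'E'
from workcell import cams
import numpy as np
from scipy.optimize import least_squares
np.set_printoptions(precision=4,suppress=True)
P={c:cams.camera_params(c) for c in ["scene","top"]}
off={"scene":(150,130),"top":(150,140)}
# (cam, zx, zy, kind, along, across(+far), up)
pts=[("top",413,300,0,35,33,0),("top",387,403,0,35,-33,0),("top",538,333,0,-35,33,0),("top",515,442,0,-35,-33,0),
("top",462,333,0,7,15,36),("top",487,338,0,-7,15,36),("top",448,388,0,7,-15,36),("top",473,395,0,-7,-15,36),
("top",225,229,1,0,43,3.5),("top",186,378,1,0,-43,3.5),("top",176,217,1,28,43,3.5),("top",135,368,1,28,-43,3.5),
("scene",329,252,0,35,-33,0),("scene",337,326,0,35,33,0),("scene",204,262,0,-35,-33,0),("scene",205,338,0,-35,33,0),
("scene",250,226,0,-7,-15,36),("scene",274,223,0,7,-15,36),("scene",254,252,0,-7,15,36),("scene",279,250,0,7,15,36),
("scene",522,219,1,0,-43,3.5),("scene",570,215,1,28,-43,3.5),("scene",549,319,1,0,43,3.5),("scene",603,311,1,28,43,3.5)]
def proj(c,X):
    p=P[c]; q=p["mtx"]@(p["R"]@X+p["t"]); return q[:2]/q[2]
def res(v):
    x,y,z,yaw,d,lat=v[:6]; t=np.array([np.sin(yaw),np.cos(yaw),0]);a=np.array([np.cos(yaw),-np.sin(yaw),0])
    r=[]
    for i,(c,zx,zy,k,al,ac,up) in enumerate(pts):
        X=np.array([x,y,z])+t*(al/1e3+k*d)+a*(ac/1e3+k*lat)+[0,0,up/1e3]
        o=np.array([(zx+.5)/3-.5,(zy+.5)/3-.5])+off[c]
        r.append(proj(c,X)-o)
    return np.array(r).ravel()
s=least_squares(res,[.45,-.1,.05,.25,.13,0],loss="soft_l1")
print(s.x); print(res(s.x).reshape(-1,2))
x,y,z,yaw,d,lat=s.x; print("gap mm",(d-.035)*1e3)
E
python3 fit.py
```

```text
[ 0.5106 -0.0462  0.0453  0.2023  0.1453  0.0018]
[[ 0.1081 -1.3738]
 [-0.678   3.6295]
 [ 0.0553 -2.2616]
 [-1.0109  1.1283]
 [-0.6063 -0.3672]
 [-0.1566  0.109 ]
 [-0.3039  0.1339]
 [ 0.2181 -0.0178]
 [-0.3699 -0.6105]
 [-1.1845  0.3819]
 [-0.3367 -0.5565]
 [-0.8456 -0.4272]
 [-0.4778 -0.7652]
 [ 0.1913  0.1905]
 [-0.2269 -0.4923]
 [-0.2795  0.2666]
 [-0.3485 -0.5392]
 [ 0.3568 -0.2808]
 [-1.0344  2.3434]
 [-0.367   2.225 ]
 [-1.5701  0.1628]
 [-1.6284  0.121 ]
 [-0.0995 -0.6254]
 [-0.656   0.4321]]
gap mm 110.34973355774444
```

```bash
cat > h.py <<'E'
from workcell import readout, cams
import numpy as np
from scipy.spatial.transform import Rotation as Ro
np.set_printoptions(precision=4,suppress=True)
yaw=.2023; T=np.array([np.sin(yaw),np.cos(yaw),0]); A=np.array([np.cos(yaw),-np.sin(yaw),0])
K0=np.array([.5106,-.0462,.0453])
def st():
    s=readout.get_state(); q=s["orientation"]; R=Ro.from_quat([q[1],q[2],q[3],q[0]]); return s,R
def goal(sgn):
    x=np.array([0,0,-1.]);y=sgn*T;z=np.cross(x,y); return Ro.from_matrix(np.c_[x,y,z])
def delta(p,sgn):
    s,R=st(); return R.inv().apply(np.array(p)-s["tcp_pos"]),(R.inv()*goal(sgn)).as_rotvec()
def rep():
    s,R=st(); d=s["tcp_pos"]-K0
    print("clk",s["clock"],"tcp",s["tcp_pos"],"along",d@T*1e3,"across",d@A*1e3,"F_along",s["wrist_force"]@T,"F",s["wrist_force"],"gap",s["finger_gap"],"\nj",s["joint_pos"])
    print("tool",R.as_matrix().tolist())
E
python3 - <<'E'
from h import *
rep()
for s in (1,-1): print(s,delta([.5106,-.0462,.16],s))
E
```

```text
clk 0.4 tcp [ 0.2003 -0.5389  0.2312] along -545.0273559864935 across -204.98573538404847 F_along -0.15867069236572742 F [ 0.7552 -0.3169  0.6219] gap 0.085622605052684 
j [-1.3546  0.3133  0.0459  1.3036  0.      1.4312]
tool [[-2.4721866730623154e-05, 0.3483713128734296, -0.9373566171717531], [0.00023664914979096285, -0.9373565891727736, -0.34837130870891797], [-0.9999999716930044, -0.00023043703557132367, -5.926857032649557e-05]]
1 (array([ 0.0713, -0.3537, -0.4625]), array([-2.5835, -0.0003,  0.    ]))
-1 (array([ 0.0713, -0.3537, -0.4625]), array([0.5581, 0.    , 0.0002]))
```

Emit:
drive_tool(moves=[[[0, -0.025, -0.032, -0.18, 0, 0, 60], [0, -0.05, -0.065, -0.36, 0, 0, 120], [0, -0.075, -0.1, -0.54, 0, 0, 120], [0, -0.1, -0.13, -0.72, 0, 0, 120], [0.01, -0.13, -0.165, -0.9, 0, 0, 120]]], squeeze=40)

```text
clock: 1.02
tcp_pos: [0.3105, -0.3593, 0.2219]
orientation: [-0.418, -0.571, -0.416, 0.571]
wrist_force: [-0.1, -0.3, -0.8]
finger_gap: 0.045
```

```bash
python3 - <<'E'
from h import *
rep()
print(delta([.5106,-.0462,.16],1))
E
```

```text
clk 1.025 tcp [ 0.3105 -0.3593  0.2219] along -346.8992999241978 across -133.11140003923958 F_along -0.32230160683311826 F [-0.0689 -0.3149 -0.8039] gap 0.04496143980467277 
j [-1.0274  0.1213 -0.2215  1.2258  0.0001  0.8531]
tool [[0.0012012120410621052, 0.9524062113514492, -0.3048294042063716], [-0.0018000227876040498, -0.3048270709854586, -0.9524060146347201], [-0.9999976585010572, 0.0016927414466624269, 0.0013481909353787735]]
(array([ 0.0616,  0.095 , -0.3593]), array([-1.6783,  0.0024, -0.0001]))
```

Emit:
drive_tool(moves=[[[0.005, 0.01, -0.04, -0.18, 0, 0, 120], [0.01, 0.02, -0.08, -0.36, 0, 0, 120], [0.015, 0.03, -0.12, -0.54, 0, 0, 120], [0.02, 0.04, -0.16, -0.72, 0, 0, 120], [0.03, 0.052, -0.2, -0.9, 0, 0, 120]]])

```text
clock: 1.65
tcp_pos: [0.4219, -0.1837, 0.1921]
orientation: [0.626, 0.331, 0.624, -0.332]
wrist_force: [1.2, -0.4, -0.5]
finger_gap: 0.0452
```

```bash
python3 - <<'E'
from h import *
rep()
print(delta([.5106,-.0462,.16],1))
E
```

```text
clk 1.65 tcp [ 0.4219 -0.1837  0.1921] along -152.5037498596448 across -59.250662914416864 F_along -0.12143841746425871 F [ 1.2494 -0.3802 -0.4768] gap 0.045230934516595926 
j [-0.5848  0.1063 -0.3132  1.1477 -0.0008  0.3899]
tool [[0.002499118143415746, 0.82751334896356, 0.5614404792100574], [-0.0026596390822341553, 0.5614457470455343, -0.827509274536808], [-0.9999933403420533, 0.0005748144009843914, 0.0036040060969591003]]
(array([ 0.0319,  0.1506, -0.0641]), array([-0.7724,  0.0036,  0.0008]))
```

Emit:
drive_tool(moves=[[[0.005, 0.035, -0.015, -0.155, 0, 0, 120], [0.01, 0.07, -0.03, -0.31, 0.001, 0, 120], [0.02, 0.105, -0.045, -0.465, 0.002, 0, 120], [0.028, 0.14, -0.06, -0.62, 0.003, 0.001, 120], [0.032, 0.151, -0.064, -0.772, 0.004, 0.001, 120]]])

```text
clock: 2.28
tcp_pos: [0.5117, -0.0442, 0.1595]
orientation: [0.704, 0.069, 0.704, -0.069]
wrist_force: [-0.3, -0.6, 0.7]
finger_gap: 0.0449
```

```bash
cat > look.py <<'E'
import sys
from h import *
import cv2
from workcell import finder
rep(); n=sys.argv[1]
s,R=st(); im=cams.read_camera("wrist"); cv2.imwrite(f"pics/{n}_w.png",im)
p=cams.camera_params("wrist"); M=p["mount"]
def pj(X):
    tool=R.inv().apply(X-s["tcp_pos"]); c=np.linalg.inv(M)@np.r_[tool,1]; q=p["mtx"]@c[:3]; return q[:2]/q[2]
def w(al,ac,up): return K0+T*al/1e3+A*ac/1e3+np.array([0,0,up/1e3])
sh=float(sys.argv[2]) if len(sys.argv)>2 else 0
o=im.copy()
for L,c in [([(-35,-33,0),(35,-33,0),(35,33,0),(-35,33,0)],(255,0,0)),([(-7,-15,36),(7,-15,36),(7,15,36),(-7,15,36)],(0,255,0)),([(145.3-sh,-41,3.5),(173.3-sh,-41,3.5),(173.3-sh,45,3.5),(145.3-sh,45,3.5)],(0,0,255))]:
    cv2.polylines(o,[np.int32([pj(w(a+sh,b,u)) for a,b,u in L])],True,c,1)
cv2.imwrite(f"pics/{n}_wo.png",o)
E
python3 look.py a; python3 -c "
from h import *
print(delta([.5106,-.0462,.056],1))"
```

```text
clk 2.275 tcp [ 0.5117 -0.0442  0.1595] along 2.1933817398376956 across 0.6779010444444624 F_along -0.6738873426751079 F [-0.2555 -0.6355  0.7205] gap 0.04489448545026783 
j [-0.2429  0.2296 -0.2457  1.0961  0.0006 -0.0478]
tool [[-0.0003933133480535922, 0.1938571103358689, 0.9810296968373778], [0.0006727383883036453, 0.9810296020160023, -0.19385682188508435], [-0.9999996963637897, 0.0005837298614697339, -0.0005162671572771504]]
(array([ 0.1031, -0.0026, -0.0008]), array([ 0.0117, -0.0007, -0.0011]))
```

View pics/a_wo.png

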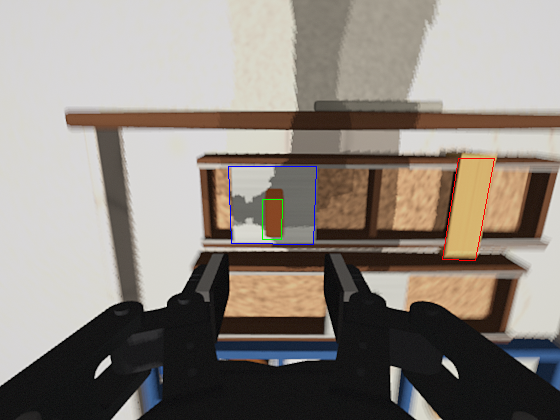

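```bash
python3 - <<'E'
import cv2
im=cv2.imread('pics/a_wo.png')[140:280,190:380]
cv2.imwrite('pics/a_z.png',cv2.resize(im,None,fx=4,fy=4,interpolation=cv2.INTER_CUBIC))
E
```

```text
(no output)
```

View pics/a_z.png

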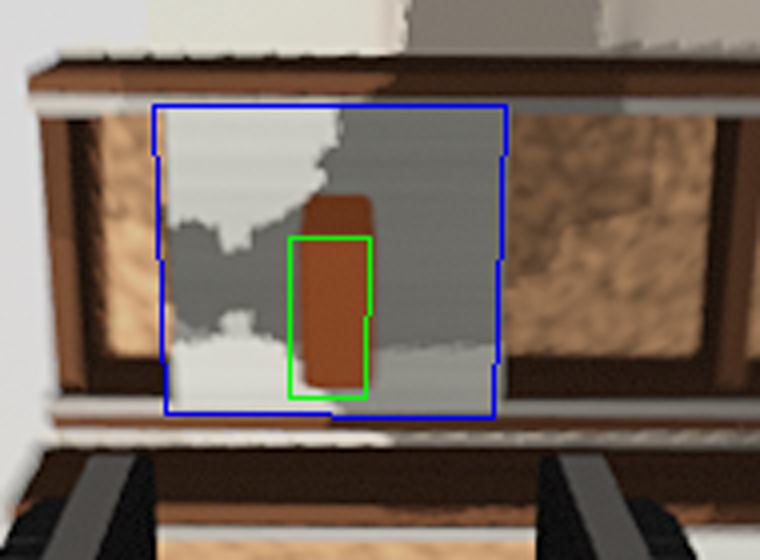

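Emit:
drive_tool(moves=[[[0.025, -0.001, 0, 0.012, 0, 0, 120], [0.05, -0.001, -0.001, 0.012, 0, 0, 120], [0.075, -0.001, -0.001, 0.012, 0, 0, 120], [0.095, -0.001, -0.001, 0.012, 0, 0, 120], [0.103, -0.001, -0.001, 0.012, 0, 0, 120]]])

```text
clock: 2.95
tcp_pos: [0.5097, -0.0447, 0.0551]
orientation: [0.703, 0.073, 0.704, -0.072]
wrist_force: [-0.5, -1.7, -0.4]
finger_gap: 0.0453
```

```bash
python3 look.py b; python3 - <<'E'
from workcell import cams
import cv2
for c in ["scene","top"]: cv2.imwrite(f"pics/b_{c}.png",cams.read_camera(c))
im=cv2.imread('pics/b_scene.png')[130:330,150:400]
cv2.imwrite('pics/b_sz.png',cv2.resize(im,None,fx=3,fy=3,interpolation=cv2.INTER_CUBIC))
E
```

```text
clk 2.95 tcp [ 0.5097 -0.0447  0.0551] along 1.263365936194944 across -1.1342156715651512 F_along -1.7483652772303004 F [-0.4696 -1.6885 -0.4244] gap 0.04534411367223264 
j [-0.2451  0.3196 -0.4045  0.8493  0.001  -0.0403]
tool [[-0.0022812145173577436, 0.20335742090858808, 0.9791019126841359], [0.0015696839753008562, 0.9791039822523229, -0.20335419353891154], [-0.9999961660689224, 0.0010729860440601563, -0.0025527531031755424]]
```

View pics/b_wo.png

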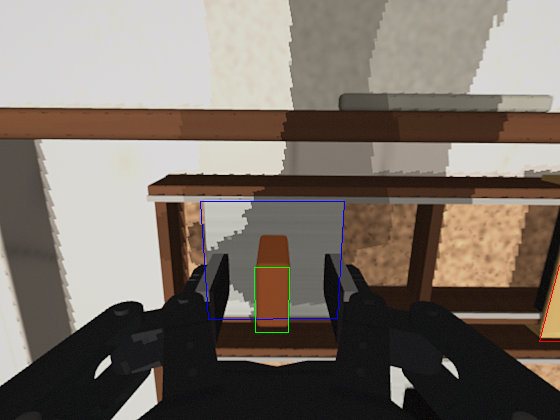

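View pics/b_sz.png

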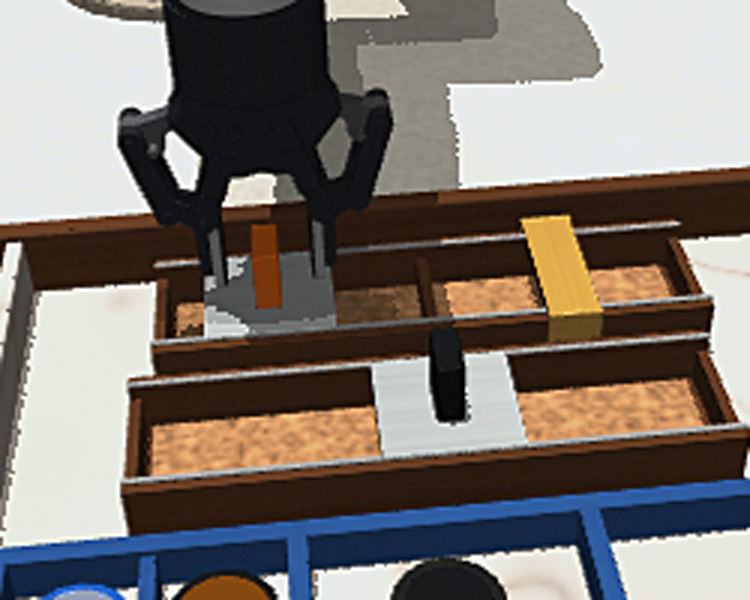

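Emit:
drive_tool(moves=[[[0, 0, 0, 0, 0, 0, 160], [0, 0, 0, 0, 0, 0, 200], [0, 0, 0, 0, 0, 0, 230], [0, 0, 0, 0, 0, 0, 230], [0, 0, 0, 0, 0, 0, 230]]])

```text
clock: 3.72
tcp_pos: [0.5113, -0.045, 0.0572]
orientation: [0.704, 0.072, 0.703, -0.072]
wrist_force: [-0.8, 0.2, 6.0]
finger_gap: 0.0133
```

```bash
python3 look.py c 1
```

```text
clk 3.725 tcp [ 0.5113 -0.045   0.0572] along 1.2932190379326025 across 0.49006896394857286 F_along 0.06357224317929569 F [-0.7706  0.2229  6.0215] gap 0.013259942655391712 
j [-0.2448  0.3175 -0.4015  0.851   0.0008 -0.0408]
tool [[0.0010116260238602348, 0.20260924725741125, 0.9792591431988639], [0.0005923216595725422, 0.9792593510903429, -0.20260990216959243], [-0.9999993128836836, 0.0007850018505776712, 0.0008706343980912634]]
```

View pics/c_wo.png

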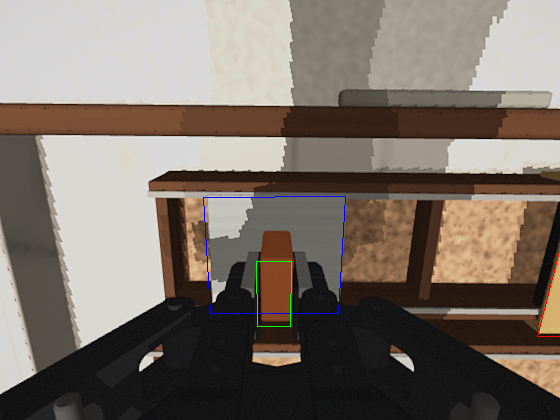

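Emit:
drive_tool(moves=[[[0, 0.015, 0, 0, 0, 0, 230], [0, 0.035, 0, 0, 0, 0, 230], [0, 0.055, 0, 0, 0, 0, 230], [0, 0.075, 0, 0, 0, 0, 230], [0, 0.085, 0, 0, 0, 0, 230]]])

```text
clock: 4.4
tcp_pos: [0.5295, 0.0392, 0.0573]
orientation: [0.704, 0.072, 0.703, -0.072]
wrist_force: [3.3, -2.2, -1.9]
finger_gap: 0.0133
```

```bash
python3 look.py d 86;  python3 - <<'E'
from workcell import cams
import cv2
for c in ["scene","top"]: cv2.imwrite(f"pics/d_{c}.png",cams.read_camera(c))
im=cv2.imread('pics/d_scene.png')[130:330,150:400]
cv2.imwrite('pics/d_sz.png',cv2.resize(im,None,fx=3,fy=3,interpolation=cv2.INTER_CUBIC))
E
```

```text
clk 4.4 tcp [0.5295 0.0392 0.0573] along 87.42476680864358 across 1.3656862000342838 F_along -1.5371683171679886 F [ 3.2845 -2.2428 -1.8795] gap 0.013327226378632852 
j [-0.0775  0.3461 -0.3588  0.8635  0.0002  0.1256]
tool [[0.0024031189141479614, 0.20177668630603873, 0.9794286058120004], [4.767087686916027e-06, 0.9794314315921355, -0.20177728015476548], [-0.9999971124942107, 0.0004895638204322206, 0.0023527283112133035]]
```

View pics/d_wo.png

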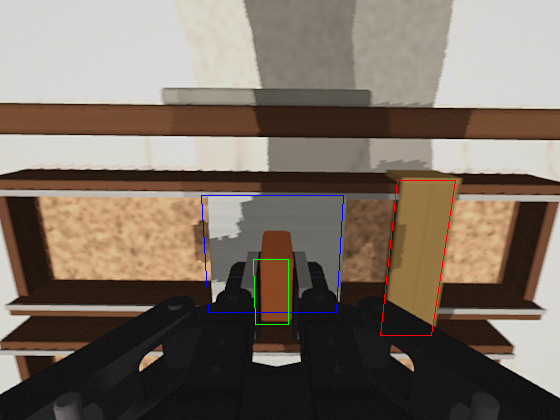

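View pics/d_sz.png

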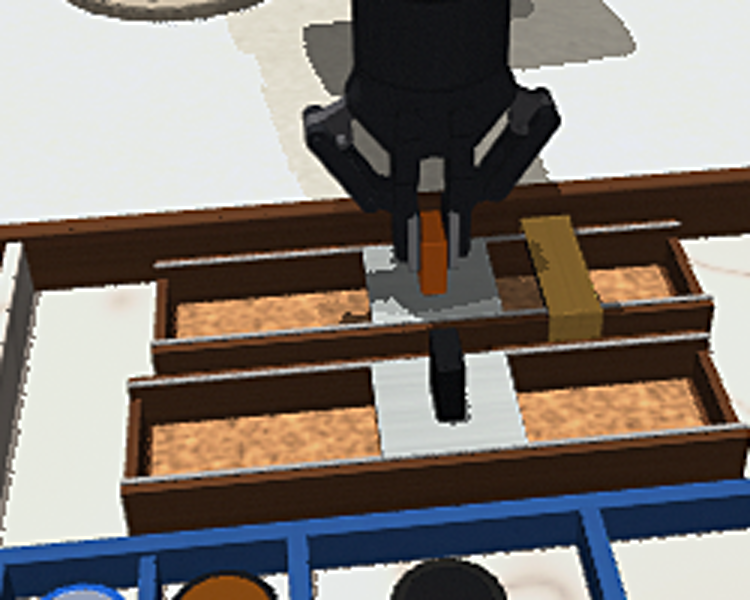

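Emit:
drive_tool(moves=[[[0, 0.005, -0.001, 0, 0, 0, 230], [0, 0.01, -0.001, 0, 0, 0, 230], [0, 0.013, -0.001, 0, 0, 0, 230], [0, 0.015, -0.001, 0, 0, 0, 230], [0, 0.017, -0.001, 0, 0, 0, 230]]])

```text
clock: 5.18
tcp_pos: [0.5328, 0.0547, 0.0573]
orientation: [0.705, 0.072, 0.702, -0.072]
wrist_force: [5.9, -2.5, -4.9]
finger_gap: 0.0134
```

```bash
python3 -c "
from h import *
rep()"|head -1
```

```text
clk 5.175 tcp [0.5328 0.0547 0.0573] along 103.34924117788084 across 1.5134262089258905 F_along -1.273643566034235 F [ 5.8676 -2.5036 -4.9379] gap 0.013406318763687657
```

Emit:
drive_tool(moves=[[[0, 0.001, 0, 0, 0, 0, 230], [0, 0.002, 0, 0, 0, 0, 230], [0, 0.003, 0, 0, 0, 0, 230], [0, 0.004, 0, 0, 0, 0, 230], [0, 0.005, 0, 0, 0, 0, 230]]])

```text
clock: 5.8
tcp_pos: [0.5339, 0.0596, 0.0573]
orientation: [0.705, 0.072, 0.702, -0.072]
wrist_force: [2.8, -1.8, -2.9]
finger_gap: 0.0128
```

```bash
python3 -c "
from h import *
rep()"|head -1
```

```text
clk 5.8 tcp [0.5339 0.0596 0.0573] along 108.36620686040287 across 1.6043013462204263 F_along -1.228771354202651 F [ 2.8437 -1.8376 -2.905 ] gap 0.012798923517263083
```

Emit:
drive_tool(moves=[[[0, 0.001, 0, 0, 0, 0, 230], [0, 0.002, 0, 0, 0, 0, 230], [0, 0.003, 0, 0, 0, 0, 230], [0, 0.004, 0, 0, 0, 0, 230], [0, 0.004, 0, 0, 0, 0, 230]]])

```text
clock: 6.42
tcp_pos: [0.5348, 0.0637, 0.0572]
orientation: [0.705, 0.072, 0.702, -0.072]
wrist_force: [4.5, -2.3, -2.6]
finger_gap: 0.0133
```

```bash
python3 -c "
from h import *
rep()"|head -1
```

```text
clk 6.425 tcp [0.5348 0.0637 0.0572] along 112.4823130288974 across 1.6250700251892165 F_along -1.3201518467615654 F [ 4.4503 -2.2604 -2.5532] gap 0.013314528647459956
```

Emit:
drive_tool(moves=[[[0, 0.001, 0, 0, 0, 0, 230], [0, 0.002, 0, 0, 0, 0, 230], [0, 0.003, 0, 0, 0, 0, 230], [0, 0.003, 0, 0, 0, 0, 230], [0, 0.003, 0, 0, 0, 0, 230]]])

```text
clock: 7.05
tcp_pos: [0.5353, 0.0659, 0.0573]
orientation: [0.705, 0.072, 0.702, -0.073]
wrist_force: [3.4, -5.6, -1.9]
finger_gap: 0.0133
```

```bash
python3 -c "
from h import *
rep()"|head -1; python3 look.py e 114|tail -0; python3 - <<'E'
import cv2
im=cv2.imread('pics/e_w.png')[140:360,200:460]
cv2.imwrite('pics/e_z.png',cv2.resize(im,None,fx=2.5,fy=2.5,interpolation=cv2.INTER_CUBIC))
E
```

```text
clk 7.05 tcp [0.5353 0.0659 0.0573] along 114.80034942558163 across 1.6904570387832525 F_along -4.84910497477923 F [ 3.3996 -5.6473 -1.8523] gap 0.013261738367022146 Exception ignored on flushing sys.stdout:
BrokenPipeError: [Errno 32] Broken pipe
```

View pics/e_z.png

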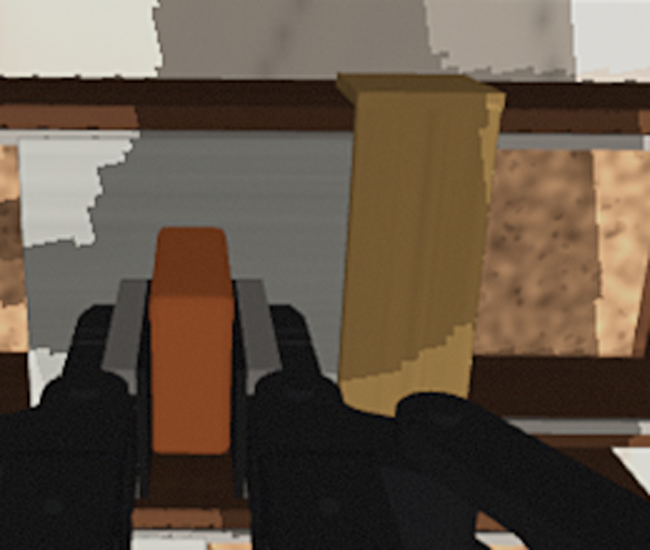

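Emit:
drive_tool(moves=[[[0, 0.001, 0, 0, 0, 0, 230], [0, 0.002, 0, 0, 0, 0, 230], [0, 0.002, 0, 0, 0, 0, 230], [0, 0.002, 0, 0, 0, 0, 230], [0, 0.002, 0, 0, 0, 0, 230]]])

```text
clock: 7.72
tcp_pos: [0.5355, 0.0668, 0.0573]
orientation: [0.705, 0.071, 0.702, -0.074]
wrist_force: [3.1, -6.4, -1.4]
finger_gap: 0.0132
```

```bash
python3 -c "
from h import *
rep()"|head -1
```

```text
clk 7.725 tcp [0.5355 0.0668 0.0573] along 115.7162484912602 across 1.6597971585859979 F_along -5.66207599582348 F [ 3.1419 -6.4244 -1.4305] gap 0.013227695440771497
```

Emit:
drive_tool(moves=[[[0, -0.006, 0, 0, 0, 0, 230], [0, -0.014, 0, 0, 0, 0, 230], [0, -0.022, 0, 0, 0, 0, 230], [0, -0.0285, 0, 0, 0, 0, 230], [0, -0.0285, 0, 0, 0, 0, 230]]])

```text
clock: 8.35
tcp_pos: [0.5292, 0.038, 0.0573]
orientation: [0.704, 0.071, 0.702, -0.074]
wrist_force: [2.7, -2.9, -3.2]
finger_gap: 0.0128
```

```bash
python3 look.py f 86|head -1;  python3 - <<'E'
import cv2
im=cv2.imread('pics/f_wo.png')[140:360,200:460]
cv2.imwrite('pics/f_z.png',cv2.resize(im,None,fx=2.5,fy=2.5,interpolation=cv2.INTER_CUBIC))
E
```

```text
clk 8.35 tcp [0.5292 0.038  0.0573] along 86.2039092723954 across 1.3557395222439985 F_along -2.3321800836960436 F [ 2.7166 -2.9379 -3.1501] gap 0.012849410840414497
```

View pics/f_z.png

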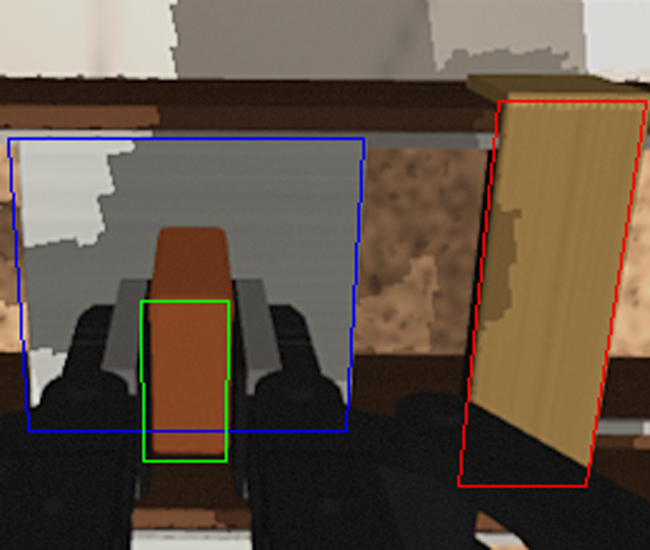

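Emit:
drive_tool(moves=[[[0, 0.001, 0, 0, 0, 0, 230], [0, 0.001, 0, 0, 0, 0, 230], [0, 0.001, 0, 0, 0, 0, 230], [0, 0.001, 0, 0, 0, 0, 230], [0, 0.001, 0, 0, 0, 0, 230]]])

```text
clock: 9.02
tcp_pos: [0.5295, 0.0392, 0.0573]
orientation: [0.705, 0.071, 0.702, -0.074]
wrist_force: [3.5, -1.7, -2.6]
finger_gap: 0.0132
```

```bash
python3 -c "
from h import *
rep()"|head -1
```

```text
clk 9.025 tcp [0.5295 0.0392 0.0573] along 87.41238022711542 across 1.384918283018687 F_along -0.9194221581972732 F [ 3.5139 -1.6593 -2.5778] gap 0.013211716740459825
```

Emit:
drive_tool(moves=[[[0, 0, 0, 0, 0, 0, 190], [0, 0, 0, 0, 0, 0, 140], [0, 0, 0, 0, 0, 0, 120], [0, 0, 0, 0, 0, 0, 120], [0, 0, 0, 0, 0, 0, 120]]])

```text
clock: 9.65
tcp_pos: [0.5294, 0.0392, 0.0573]
orientation: [0.704, 0.071, 0.702, -0.074]
wrist_force: [0.5, -0.1, 0.5]
finger_gap: 0.0451
```

Emit:
drive_tool(moves=[[[-0.015, 0, 0, 0, 0, 0, 120], [-0.035, 0, 0, 0, 0, 0, 120], [-0.06, 0, 0, 0, 0, 0, 120], [-0.09, 0, 0, 0, 0, 0, 120], [-0.12, 0, 0, 0, 0, 0, 120]]])

```text
clock: 10.28
tcp_pos: [0.5292, 0.0397, 0.1794]
orientation: [0.705, 0.071, 0.702, -0.074]
wrist_force: [0.5, -0.2, -0.4]
finger_gap: 0.0451
```

```bash
python3 look.py g 86|head -1;  python3 - <<'E'
from workcell import cams
import cv2
for c in ["scene","top"]: cv2.imwrite(f"pics/g_{c}.png",cams.read_camera(c))
im=cv2.imread('pics/g_scene.png')[130:330,150:400]
cv2.imwrite('pics/g_sz.png',cv2.resize(im,None,fx=3,fy=3,interpolation=cv2.INTER_CUBIC))
im=cv2.imread('pics/g_wo.png')[140:300,200:460]
cv2.imwrite('pics/g_z.png',cv2.resize(im,None,fx=3,fy=3,interpolation=cv2.INTER_CUBIC))
E
```

```text
clk 10.275 tcp [0.5292 0.0397 0.1794] along 87.9171943368779 across 0.9239675588746875 F_along -0.08584640635375028 F [ 0.5377 -0.1979 -0.4463] gap 0.04505743752685852
```

View pics/g_z.png

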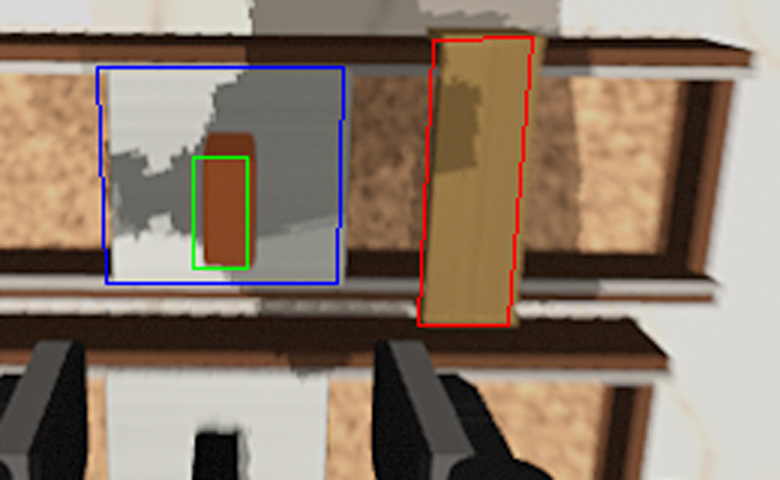

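View pics/g_sz.png

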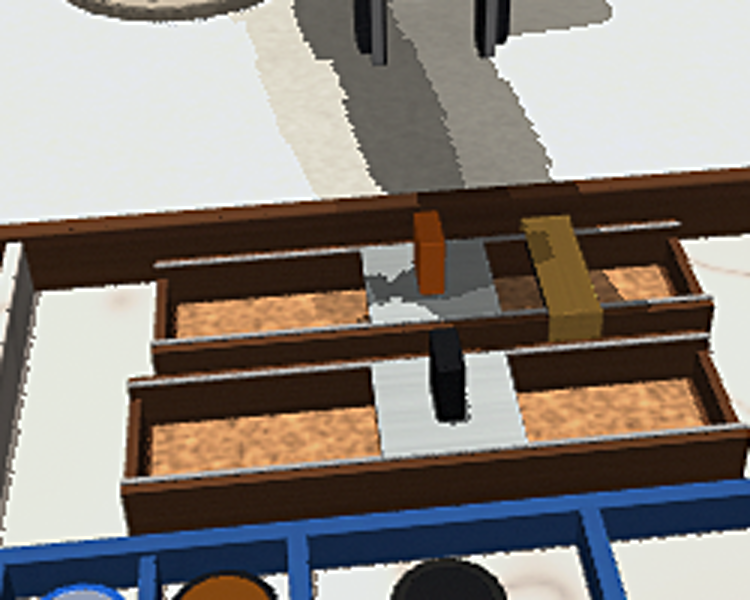

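```bash
python3 -c "
from workcell import env
print(env.hand_in())"
```

```text
the job is handed in; nothing more can be done
None
```

The orange shutter now stands about 25 mm clear of the clip, released. I handed the job in at about 10.4 s on the robot's clock.

- **Finding the tight spot:** I gripped the orange fin and slid the shutter to the clip. Drag held at about 1.3 N, then rose to 4.8 N and 5.7 N as the front edge went under the brass, roughly 3.5 mm in. Working back from the resistance, contact began at about 112 mm of travel. The first camera fit had put it at about 111 to 112 mm.
- **Backing off:** I moved back to 87.4 mm of travel, which leaves 24.7 mm by the arm's own measurement. Then I opened the fingers and lifted straight up.
- **Last checks:** The wrist force was near zero after release. In the last wrist and scene pictures the shutter had not moved on release, and the black shutter was where it started.
- **One small disagreement:** A rough pixel estimate from those pictures gave a gap of 23 to 24 mm. I did not correct it for the clip's edge sitting slightly higher than the plate, so I trusted the force and arm measurement.

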